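Rehearse the parrot's trail to the treat tower

TASK

Show the parrot its trail: starting at the blue disc beside the perch, lead with the fingertips slowly along the yellow zigzag line from disc to disc to the one beside the treat tower, staying about a finger's width (15 mm) above the board without touching it or rising away in between. Then press the red button on top of the treat tower right down and let it spring back. Leave the tower standing where it is, and leave the perch, chew stick, hexagon block and saucer alone.

Things in the scene. Friction and masses are not known exactly. Their poses are not given: they have to be found in the camera images.
- board: white training board fixed to the shelf, 110 x 250 x 8 mm (its x, y, z); origin at the centre of its underside. It bears a row of four blue discs in a zigzag along its y axis, joined by straight yellow lines 6 mm wide. Disc order along the line is a, b, c, d or d, c, b, a: the perch stands past one end of the board and the tower past the other (either way round), each 215 to 245 mm from the board's centre
- disc_a (a point): centre of blue disc a, on the board's upper surface (8 mm above the shelf); board frame x -20 mm, y +90 mm. The disc is 24 mm across and flat
- disc_b (a point): centre of blue disc b, on the board's upper surface (8 mm above the shelf); board frame x +20 mm, y +30 mm. The disc is 24 mm across and flat
- disc_c (a point): centre of blue disc c, on the board's upper surface (8 mm above the shelf); board frame x -20 mm, y -30 mm. The disc is 24 mm across and flat
- disc_d (a point): centre of blue disc d, on the board's upper surface (8 mm above the shelf); board frame x +20 mm, y -90 mm. The disc is 24 mm across and flat
- line_ab (a point): point on the board's surface, on the yellow line halfway between discs a and b
- line_bc (a point): point on the board's surface, on the yellow line halfway between discs b and c
- line_cd (a point): point on the board's surface, on the yellow line halfway between discs c and d
- perch_clamp: aluminium clamp fixed to the shelf, 60 x 50 mm foot, holding a green plastic perch (rod 16 mm thick, 150 mm long along the clamp's x axis, 84 mm high at its top); origin at the centre of the foot's underside. The trail starts at the disc at its end of the board
- treat_tower: treat tower standing loose on the shelf, 0.4 to 0.8 kg: orange foot 96 mm across, clear acrylic tube 68 mm across with treats in it, orange cap 76 mm across whose top is 122 mm above the shelf; origin at the centre of its underside, z up. In the middle of the cap sits a black housing with a red button
- treat_button_top (a point): centre of the top face of the red button, 32 mm across, on the tower's axis, facing up; the highest point of the tower, 144 mm above the shelf when up; the black round housing about it (48 mm across) is 10 mm lower
- treat_button (a joint): travel of the red button: 0 up, 0.006 m fully down; a spring resists with about 5 N at the bottom and returns it when let go
- chew_stick: yellow silicone chew stick lying loose, 34 x 140 x 16 mm, near the robot's side of the board; origin at the centre of its underside. Bystander
- hex_block: loose pine hexagon block, 54 mm across its corners, 35 mm high; origin at the centre of its underside. Bystander
- saucer: loose blue ceramic saucer, 110 mm across, 20 mm high; origin at the centre of its underside. Bystander
Things that resemble listed ones, but are neither listed nor needed, are in the scene too. Of the things that look like the treat_tower, take the one that is farthest from the robot's base at the start.

How it is judged (in metres and radians):
On the way, in this order (a step that is already met when the one before it is completed fails the run):
1. fingertips above the first disc (beside the perch): grasp point within 15 mm sideways, under 50 mm up (tips about 19 mm lower) (((y of perch_clamp in the frame of board above 0 m and horizontal distance between the grasp point and disc_a below 0.015 m and z of the grasp point in the frame of disc_a below 0.05 m) or (y of perch_clamp in the frame of board below 0 m and horizontal distance between the grasp point and disc_d below 0.015 m and z of the grasp point in the frame of disc_d below 0.05 m))), for 0.1 s.
2. fingertips above the line between first and second disc: grasp point within 15 mm sideways, under 50 mm up (tips about 19 mm lower) (((y of perch_clamp in the frame of board above 0 m and horizontal distance between the grasp point and line_ab below 0.015 m and z of the grasp point in the frame of line_ab below 0.05 m) or (y of perch_clamp in the frame of board below 0 m and horizontal distance between the grasp point and line_cd below 0.015 m and z of the grasp point in the frame of line_cd below 0.05 m))), for 0.1 s.
3. fingertips above the second disc: grasp point within 15 mm sideways, under 50 mm up (tips about 19 mm lower) (((y of perch_clamp in the frame of board above 0 m and horizontal distance between the grasp point and disc_b below 0.015 m and z of the grasp point in the frame of disc_b below 0.05 m) or (y of perch_clamp in the frame of board below 0 m and horizontal distance between the grasp point and disc_c below 0.015 m and z of the grasp point in the frame of disc_c below 0.05 m))), for 0.1 s.
4. fingertips above the line between second and third disc: grasp point within 15 mm sideways, under 50 mm up (tips about 19 mm lower) (((y of perch_clamp in the frame of board above 0 m and horizontal distance between the grasp point and line_bc below 0.015 m and z of the grasp point in the frame of line_bc below 0.05 m) or (y of perch_clamp in the frame of board below 0 m and horizontal distance between the grasp point and line_bc below 0.015 m and z of the grasp point in the frame of line_bc below 0.05 m))), for 0.1 s.
5. fingertips above the third disc: grasp point within 15 mm sideways, under 50 mm up (tips about 19 mm lower) (((y of perch_clamp in the frame of board above 0 m and horizontal distance between the grasp point and disc_c below 0.015 m and z of the grasp point in the frame of disc_c below 0.05 m) or (y of perch_clamp in the frame of board below 0 m and horizontal distance between the grasp point and disc_b below 0.015 m and z of the grasp point in the frame of disc_b below 0.05 m))), for 0.1 s.
6. fingertips above the line between third and last disc: grasp point within 15 mm sideways, under 50 mm up (tips about 19 mm lower) (((y of perch_clamp in the frame of board above 0 m and horizontal distance between the grasp point and line_cd below 0.015 m and z of the grasp point in the frame of line_cd below 0.05 m) or (y of perch_clamp in the frame of board below 0 m and horizontal distance between the grasp point and line_ab below 0.015 m and z of the grasp point in the frame of line_ab below 0.05 m))), for 0.1 s.
7. fingertips above the last disc (beside the tower): grasp point within 15 mm sideways, under 50 mm up (tips about 19 mm lower) (((y of perch_clamp in the frame of board above 0 m and horizontal distance between the grasp point and disc_d below 0.015 m and z of the grasp point in the frame of disc_d below 0.05 m) or (y of perch_clamp in the frame of board below 0 m and horizontal distance between the grasp point and disc_a below 0.015 m and z of the grasp point in the frame of disc_a below 0.05 m))), for 0.1 s.
8. the tower's red button is pressed down (value of joint treat_button above 0.0045 m), for 0.1 s.
At the end, for the whole second after the job is handed in: The trail has been traced in order and the button pressed at least 4.5 mm; now the button is up again (within 1.5 mm), the tower stands upright and still within 15 mm of where it was, and the chew stick, hexagon block and saucer are within 10 mm of where they were (value of joint treat_button below 0.0015 m and distance of treat_tower from where it was at the start of the episode below 0.015 m and angle between treat_tower's own z axis and vertical below 0.05 rad and linear speed of treat_tower below 0.02 m/s and distance of each of chew_stick, hex_block, saucer from where it was at the start of the episode below 0.01 m); the robot touches nothing.
It fails at once if the board is touched (over 1 N) (contact force between any of the fingers, the arm and board above 1 N).
It fails at once if the clamp or its perch is touched (over 1 N) (contact force between any of the fingers, the arm and perch_clamp above 1 N).
It fails at once if the treat tower is lifted, tipped or shoved (over 15 mm or 0.2 rad) (distance of treat_tower from where it was at the start of the episode above 0.015 m or angle between treat_tower's own z axis and vertical above 0.2 rad).
It fails at once if the chew stick, hexagon block or saucer is moved (over 10 mm) (distance of any of chew_stick, hex_block, saucer from where it was at the start of the episode above 0.01 m).
It also fails if it takes over 53 s, if anything falls off the work surface, if the arm or the gripper's body presses on something with over 40 N, if the wrist force passes 120 N, or if a joint passes its speed limit or range.

ROBOT

A 6-joint arm with a two-finger parallel gripper is mounted at the origin on the work surface. World frame = base frame: x ahead of the robot, y to its left, z up, the work surface at z = 0. Lengths are in m, angles in degrees, forces in N, time in s.
With the tool pointing down it reaches from about 0.275 to 0.75 m from the base axis. Payload 10.2 kg.
Tool frame: the origin (TCP) lies midway between the tips of the shut fingers; the grasp point (between the pads) lies 19 mm behind it; z points along the fingers, y is the direction in which the jaws open and shut (so a half turn about z gives the same grasp; the last joint's range is limited). The gripper opens to 85 mm and grips with 20 to 120 N. Pads are 22 mm wide; open, the fingers measure 114 mm over their backs; the gripper's body (76 mm by 85 mm) begins 54 mm behind the grasp point. The pads swing forward as they close: fully open they stand 13 mm farther back than shut.
Start: joints at [62.315, 17.928, 85.812, -0, 76.261, -12.8], TCP at [0.135, 0.507, 0.231] pointing down, gripper open.
Joint ranges: [-168.41, 168.41], [-55.51, 124.54], [10.69, 146.95], [-70.63, 250.63], [1, 178], [-165.06, 165.06]. Speed limits (degrees/s): [136.94, 136.94, 172.46, 180, 180, 180].

INTERFACE

Orientations are given as [roll, pitch, yaw] about the fixed x, y, z axes, in that order (R = Rz(yaw) Ry(pitch) Rx(roll)).
In Python, from station import state, eyes, workorder gives the robot as it stands.
- The arm moves only by the tool arm_command, never from a script. Its argument "rows" is a list that holds one entry, the list of rows, each a list of 5 numbers: the shift along the tool's x, y, z in m, then the turn about the tool's z in degrees, then the closure, from -1 (fully open) to 1 (shut). In form: [[[dx, dy, dz, roll, fingers], ...]]. A call has 1 to 12 rows; each row is the pose to reach, as a shift and turn from the pose measured when the call began, along the tool's axes at that moment; what a row does not reach only later rows make up. A row lasts 1/8 s, in which the tool goes at most 62.5 mm and 10.7 degrees, less where a joint would pass 70% of its speed; a pose out of reach is approached as far as the arm can. A call with a gripper value outside its range is refused whole. The fingers move at their own pace and stop on an object; "squeeze" is the grip in N (left out, the last holds). Time passes only in rows, so rows that repeat a pose let the fingers close. It gives the time, the measured TCP pose, the force and the opening at its end, in the units of the state.
- state(): the state, without advancing time (a new reading comes with each control period).
- eyes.read_camera(name): name is "scene" or "top"; returns a dict with "img" (400x640x3 uint8, blue, green, red), "range_z" (400x640 float32, m along the optical axis (not along the pixel's ray), 0 where there is no reading), "K" (3x3 intrinsics, pixels), "distortion" ([k1, k2, p1, p2, k3] as OpenCV has them; the pictures are not rectified), "R" (3x3) and "t" (3): a world point X has camera coordinates R X + t. Camera axes: x right, y down, z forward; pixel columns grow to the right and rows downward; lengths in m; the calibration is good to about 2 mm. A picture is of the moment at which its call begins.
- workorder.close_job(): hands the job in, once; it reports no verdict.
The state is a dict: "time_s": time; "q": joint angles; "joint_vel": joint speeds; "tau": joint torques, N m; "position": TCP position; "eef_rot": TCP orientation; "ft_force": force on the tool from outside, world axes, zero at the start; "ft_torque": the same for the moment, N m; "width": finger opening in m.
Only numpy, scipy, OpenCV 4.12 (cv2) and the standard library are available. Lean on these libraries where they do the work, as an engineer would, in place of code of your own. Each camera call takes 0.05 s, during which the arm holds its last target.

## Working session

There is one attempt and no reset: what is moved stays moved. The work goes in short steps, Python scripts to look and compute and a tool call to move; the robot and the scene stay as the last step left them, time stands still between calls to the robot, and variables do not carry over. Pictures are saved under pics/ and viewed, and the job is handed in when it is done.

Besides the shell and the picture viewer there is one more tool, called after ">>>" as name([rows], argument=value, ...), one row to a line, values as JSON. arm_command: Moves the arm, as the interface text tells. Its arguments: {"type":"object","properties":{"rows":{"type":"array","items":{"type":"array","items":{"type":"array","items":{"type":"number"}}}},"squeeze":{"type":"number"}},"required":["rows"]}

```bash
mkdir -p pics; cat > h.py <<'E'
import numpy as np, cv2, pickle
from station import state, eyes, workorder
def grab(n):
    c=eyes.read_camera(n); pickle.dump(c,open(n+'.pkl','wb')); return c
def px2w(c,u,v,z=None):
    p=cv2.undistortPoints(np.array([[[u,v]]],float),c['K'],np.array(c['distortion'],float))[0,0]
    d=np.array([p[0],p[1],1.]); R=np.array(c['R']);t=np.array(c['t'])
    if z is None: s=c['range_z'][int(round(v)),int(round(u))]
    else:
        o=-R.T@t; r=R.T@d; s=(z-o[2])/r[2]
    return R.T@(d*s-t)
E
python3 - <<'E'
from h import *
for n in('scene','top'):
    c=grab(n); cv2.imwrite(f'pics/{n}0.png',c['img']); print(n,-np.array(c['R']).T@np.array(c['t']))
print(state())
E
```

```text
scene [ 1.06287611 -0.86559738  0.79336847]
top [0.40057793 0.04535884 1.09218154]
{'time_s': 0.1, 'q': array([ 6.23155837e+01,  1.79553749e+01,  8.58503411e+01,  6.36962203e-04,
        7.62589779e+01, -1.28012569e+01]), 'joint_vel': array([-0.00323712, -0.12056754, -0.09577538, -0.02658595, -0.0241673 ,
        0.06041144]), 'tau': array([ 2.31857957e-03, -4.12897754e+01, -2.60143715e+01, -1.70633434e-04,
        2.96828533e-03,  1.06750491e-05]), 'position': array([0.13475916, 0.50717623, 0.23079551]), 'eef_rot': array([-1.79937051e+02, -1.49373827e-02,  1.65116681e+02]), 'ft_force': array([ 0.17283772, -0.35935957,  0.39616815]), 'ft_torque': array([ 0.01285304, -0.01057554,  0.01813363]), 'width': 0.08525041268459463}
```

View pics/scene0.png

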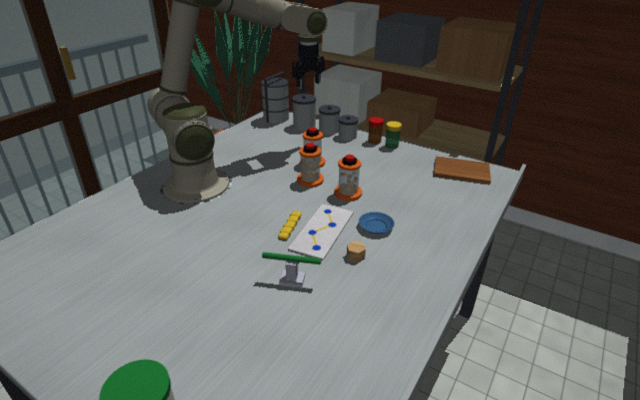

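View pics/top0.png

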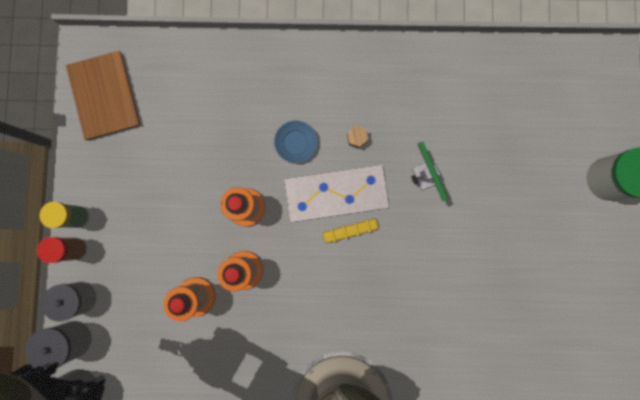

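The top view shows the board at about (336,193), with discs at (302,206), (323,187), (349,199) and (371,181). The perch is to the right at (430,175). There are three towers, with buttons at (235,203), (232,274) and (177,305). Next I'll measure them.

```bash
python3 - <<'E'
from h import *
for n in('top','scene'):
    c=pickle.load(open(n+'.pkl','rb')); im=c['img']
    hsv=cv2.cvtColor(im,cv2.COLOR_BGR2HSV)
    for nm,lo,hi in(('blue',(100,150,60),(130,255,255)),('red',(0,180,60),(5,255,255)),('red2',(174,180,60),(180,255,255))):
        k,l,s,ce=cv2.connectedComponentsWithStats(cv2.inRange(hsv,lo,hi))
        for i in range(1,k):
            if s[i,4]>12:
                z=.008 if nm=='blue' else .144
                print(n,nm,ce[i].round(1),s[i,4],px2w(c,*ce[i],z).round(4),px2w(c,*ce[i]).round(3))
c=pickle.load(open('top.pkl','rb'))
cr=c['img'][110:330,150:470]
cv2.imwrite('pics/crop.png',cv2.resize(cr,None,fx=2.5,fy=2.5,interpolation=cv2.INTER_CUBIC))
for u,v in((425,175),(358,135),(297,142),(351,231),(430,165)): print(u,v,px2w(c,u,v).round(3))
E
```

```text
top blue [370.5 179.8] 28 [ 0.5461 -0.0641  0.008 ] [ 0.546 -0.064  0.012]
top blue [323.3 186.7] 28 [0.5265 0.054  0.008 ] [0.526 0.054 0.013]
top blue [349.4 198.9] 26 [ 0.4968 -0.0118  0.008 ] [ 0.497 -0.012  0.01 ]
top blue [301.7 206.1] 25 [0.4765 0.1071 0.008 ] [0.476 0.107 0.014]
top red [235.2 202.6] 73 [0.472  0.2451 0.144 ] [0.472 0.244 0.148]
top red [ 50.8 249.7] 519 [0.3623 0.64   0.144 ] [0.361 0.668 0.099]
top red [232.  274.8] 127 [0.3156 0.2464 0.144 ] [0.315 0.247 0.143]
top red [176.7 305.1] 141 [0.2492 0.3626 0.144 ] [0.249 0.363 0.143]
scene blue [327.2 211. ] 16 [0.4749 0.1079 0.008 ] [0.475 0.107 0.009]
scene blue [332.  224.3] 20 [0.5248 0.0554 0.008 ] [0.525 0.055 0.009]
scene blue [311.9 231.8] 19 [ 0.4945 -0.0095  0.008 ] [ 0.496 -0.012  0.01 ]
scene blue [316.  247.4] 26 [ 0.5442 -0.0637  0.008 ] [ 0.543 -0.062  0.007]
scene red [375.9 121.1] 119 [0.4135 0.5547 0.144 ] [0.368 0.655 0.098]
scene red [312.2 129.4] 30 [0.2542 0.3543 0.144 ] [0.253 0.356 0.143]
scene red [310.  145.4] 37 [0.3209 0.2401 0.144 ] [0.317 0.246 0.141]
scene red [349.7 157.3] 37 [0.4764 0.2386 0.144 ] [0.476 0.24  0.143]
425 175 [ 0.553 -0.189  0.06 ]
358 135 [ 0.653 -0.029  0.035]
297 142 [0.639 0.123 0.007]
351 231 [ 0.417 -0.017  0.015]
430 165 [ 0.573 -0.195  0.084]
```

View pics/crop.png

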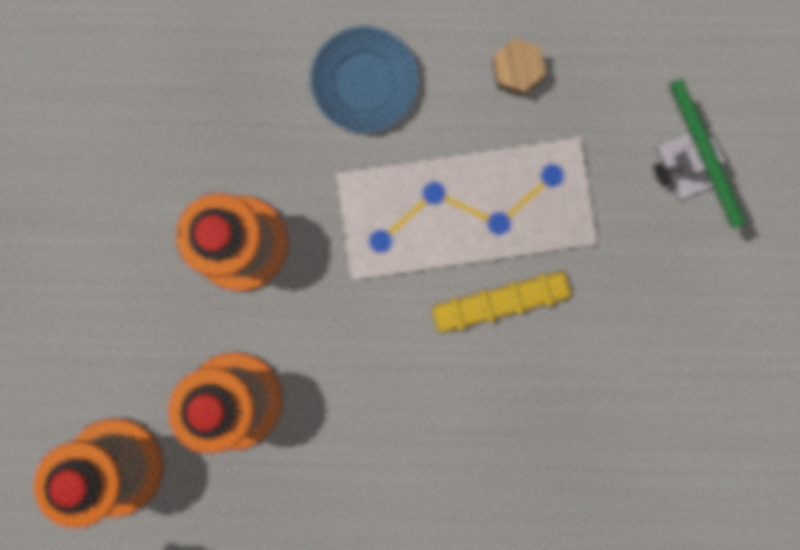

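```bash
cat >> h.py <<'E'
from scipy.spatial.transform import Rotation as Ro
T=np.array([[-20,90],[20,30],[-20,-30],[20,-90]])/1e3
def discs():
    top=[(.5461,-.0641),(.4968,-.0118),(.5265,.0540),(.4765,.1071)]
    sc=[(.5442,-.0637),(.4945,-.0095),(.5248,.0554),(.4749,.1079)]
    M=(np.array(top)+np.array(sc))/2
    best=None
    for A in (T,T[::-1]):
        a=A-A.mean(0);b=M-M.mean(0)
        an=np.arctan2((a[:,0]*b[:,1]-a[:,1]*b[:,0]).sum(),(a*b).sum())
        F=a@np.array([[np.cos(an),np.sin(an)],[-np.sin(an),np.cos(an)]])+M.mean(0)
        e=np.abs(F-M).max()
        if best is None or e<best[0]: best=(e,F,an)
    return best
def shift(w):
    s=state(); R=Ro.from_euler('xyz',s['eef_rot'],degrees=True).as_matrix()
    return (np.array(w)-s['position'])@R
E
python3 - <<'E'
from h import *
print(discs()); F=discs()[1]
for w in ([.36,.22,.24],[*F[0],.2]): print(shift(w).round(3))
c=pickle.load(open('top.pkl','rb'))
# cap fit from top cam: orange points with z near .122
rz=c['range_z'];vv,uu=np.mgrid[150:240,200:290]
P=np.array([px2w(c,u,v) for u,v in zip(uu.ravel(),vv.ravel()) if rz[v,u]>0])
k=P[(P[:,2]>.113)&(P[:,2]<.16)]
(x,y),r=cv2.minEnclosingCircle(k[:,:2].astype(np.float32)); print('cap',x,y,r,k[:,:2].mean(0),len(k))
E
```

```text
(np.float64(0.00032546002440099475), array([[ 0.54506236, -0.06357454],
       [ 0.495742  , -0.01096748],
       [ 0.525333  ,  0.05479248],
       [ 0.47601264,  0.10739954]]), np.float64(-2.9764314220354393))
[-0.291 -0.22  -0.009]
[-0.543 -0.446  0.031]
cap 0.4716116786003113 0.24690914154052734 0.037813570350408554 [0.47087236 0.245255  ] 897
```

>>> arm_command([
  [[-0.015, -0.012, 0, 0, 1], [-0.05, -0.04, 0, 0, 1], [-0.095, -0.078, 0, 0, 1], [-0.14, -0.115, 0, 0, 1], [-0.185, -0.152, 0, 0, 1], [-0.23, -0.189, 0, 0, 1], [-0.275, -0.226, 0, 0, 1], [-0.32, -0.263, 0, 0, 1], [-0.365, -0.3, 0, 0, 1], [-0.41, -0.337, 0, 0, 1], [-0.44, -0.362, 0, 0, 1], [-0.45, -0.37, 0, 0, 1]],
])

```text
time_s: 1.6
position: [0.4748, 0.0318, 0.2307]
eef_rot: [-179.9, -0.1, 165.0]
ft_force: [0.0, -0.3, -0.1]
width: -0.0002
```

```bash
python3 - <<'E'
from h import *
F=discs()[1]; s=state(); print(s['time_s'],s['position'],s['eef_rot'],s['width'],s['ft_force'])
for z in(.1,.023): print(shift([*F[0],z]).round(4))
E
```

```text
1.6 [0.474779   0.03182288 0.23072487] [-1.79920455e+02 -5.69870641e-02  1.64953984e+02] -0.0001934743715552636 [ 0.02646237 -0.28471234 -0.07992716]
[-0.0928 -0.0737  0.1307]
[-0.0928 -0.0736  0.2077]
```

>>> arm_command([
  [[-0.02, -0.016, 0.02, 0, 1], [-0.055, -0.044, 0.055, 0, 1], [-0.085, -0.068, 0.09, 0, 1], [-0.093, -0.074, 0.12, 0, 1], [-0.093, -0.074, 0.145, 0, 1], [-0.093, -0.074, 0.16, 0, 1], [-0.093, -0.074, 0.17, 0, 1], [-0.093, -0.074, 0.17, 0, 1]],
])

```text
time_s: 2.6
position: [0.545, -0.0637, 0.0607]
eef_rot: [-179.9, -0.1, 165.0]
ft_force: [-0.1, -0.3, -0.9]
width: -0.0003
```

```bash
python3 - <<'E'
from h import *
F=discs()[1]; s=state(); print(s['position'],s['joint_vel'].round(1))
print(shift([*F[0],.023]).round(4))
c=grab('top'); cv2.imwrite('pics/t2.png',cv2.resize(c['img'][110:290,250:450],None,fx=3,fy=3,interpolation=cv2.INTER_CUBIC))
c=grab('scene'); cv2.imwrite('pics/s2.png',cv2.resize(c['img'][130:300,230:430],None,fx=3.5,fy=3.5,interpolation=cv2.INTER_CUBIC))
E
```

```text
[ 0.54501195 -0.06368481  0.06074529] [-0.1 -0.8 -0.9  0.   0.5 -0. ]
[-0.0001  0.0002  0.0377]
```

View pics/s2.png

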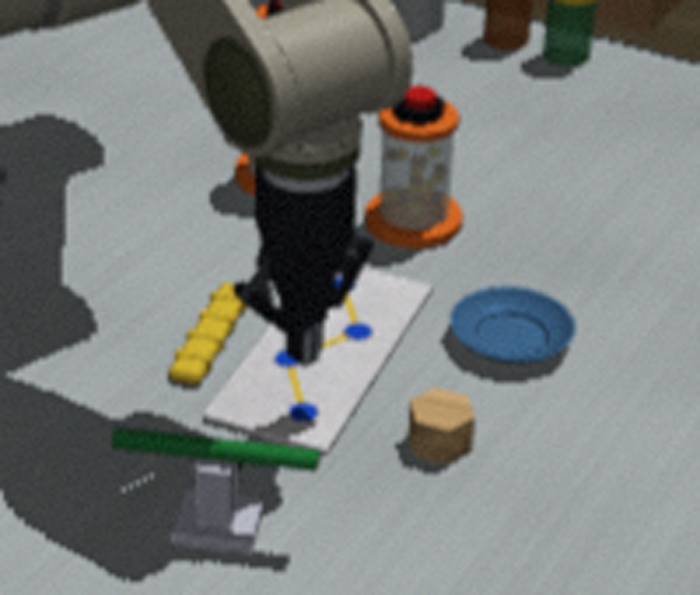

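The enlarged scene view has the fingertips at about (303,355), roughly 53 mm above the first disc at (303,410) and clear of the perch. I'll lower to the tracing height.

>>> arm_command([
  [[0, 0, 0.01, 0, 1], [0, 0, 0.02, 0, 1], [0, 0, 0.029, 0, 1], [0, 0, 0.035, 0, 1], [0, 0, 0.037, 0, 1], [0, 0, 0.037, 0, 1], [0, 0, 0.037, 0, 1]],
])

```text
time_s: 3.58
position: [0.5457, -0.064, 0.0248]
eef_rot: [-179.9, 0.0, 165.0]
ft_force: [1.4, -0.4, 0.8]
width: -0.0001
```

```bash
python3 - <<'E'
from h import *
F=discs()[1]; s=state(); print(s['position'],s['ft_force'])
for f in F: print(shift([*f,.0235]).round(4))
E
```

```text
[ 0.54566479 -0.06404163  0.02477796] [ 1.37081398 -0.39992681  0.81138647]
[0.0007 0.0003 0.0013]
[0.062  0.0383 0.0012]
[0.0505 0.1095 0.0011]
[0.1117 0.1475 0.001 ]
```

>>> arm_command([
  [[0.003, 0.002, 0.001, 0, 1], [0.009, 0.006, 0.001, 0, 1], [0.015, 0.009, 0.001, 0, 1], [0.021, 0.013, 0.001, 0, 1], [0.027, 0.017, 0.001, 0, 1], [0.033, 0.02, 0.001, 0, 1], [0.039, 0.024, 0.001, 0, 1], [0.045, 0.028, 0.001, 0, 1], [0.051, 0.0315, 0.001, 0, 1], [0.057, 0.035, 0.001, 0, 1], [0.062, 0.038, 0.001, 0, 1], [0.062, 0.038, 0.001, 0, 1]],
])

```text
time_s: 5.08
position: [0.4954, -0.011, 0.0237]
eef_rot: [-179.9, 0.0, 165.0]
ft_force: [-0.2, 0.1, 0.1]
width: -0.0002
```

```bash
python3 - <<'E'
from h import *
F=discs()[1]; s=state(); print(s['position'],s['ft_force'])
for f in F: print(shift([*f,.0235]).round(4))
E
```

```text
[ 0.49543989 -0.01099911  0.02370268] [-0.23122705  0.0928662   0.1383359 ]
[-0.0615 -0.0379  0.0003]
[-0.0003  0.0001  0.0002]
[-0.0118  0.0713  0.0001]
[0.0494 0.1093 0.    ]
```

>>> arm_command([
  [[-0.001, 0.004, 0, 0, 1], [-0.002, 0.011, 0, 0, 1], [-0.003, 0.018, 0, 0, 1], [-0.004, 0.025, 0, 0, 1], [-0.005, 0.032, 0, 0, 1], [-0.0065, 0.039, 0, 0, 1], [-0.0075, 0.046, 0, 0, 1], [-0.0085, 0.053, 0, 0, 1], [-0.01, 0.06, 0, 0, 1], [-0.011, 0.067, 0, 0, 1], [-0.012, 0.071, 0, 0, 1], [-0.012, 0.071, 0, 0, 1]],
])

```text
time_s: 6.58
position: [0.5255, 0.0547, 0.0235]
eef_rot: [-179.9, 0.0, 165.0]
ft_force: [0.1, 0.0, 0.8]
width: 0.0
```

```bash
python3 - <<'E'
from h import *
F=discs()[1]; s=state(); print(s['position'],s['ft_force'])
for f in F: print(shift([*f,.0235]).round(4))
E
```

```text
[0.52547296 0.05466422 0.02354306] [0.10163299 0.017415   0.78910991]
[-0.0495 -0.1091  0.0002]
[ 0.0117 -0.0711  0.0001]
[0.0002 0.0001 0.    ]
[ 0.0614  0.0381 -0.0001]
```

>>> arm_command([
  [[0.003, 0.002, 0, 0, 1], [0.009, 0.006, 0, 0, 1], [0.015, 0.009, 0, 0, 1], [0.021, 0.013, 0, 0, 1], [0.027, 0.017, 0, 0, 1], [0.033, 0.02, 0, 0, 1], [0.039, 0.024, 0, 0, 1], [0.045, 0.028, 0, 0, 1], [0.051, 0.0315, 0, 0, 1], [0.057, 0.035, 0, 0, 1], [0.0615, 0.038, 0, 0, 1], [0.0615, 0.038, 0, 0, 1]],
])

```text
time_s: 8.07
position: [0.4757, 0.1075, 0.0235]
eef_rot: [-179.9, 0.0, 165.0]
ft_force: [-0.8, -0.1, 0.6]
width: -0.0003
```

>>> arm_command([
  [[0, 0, 0, 0, 1], [0, 0, 0, 0, 1]],
])

```text
time_s: 8.32
position: [0.4759, 0.1074, 0.0235]
eef_rot: [-179.9, 0.0, 165.0]
ft_force: [-1.0, 0.2, 0.1]
width: -0.0002
```

```bash
python3 - <<'E'
from h import *
F=discs()[1]; s=state(); print(s['position'],s['ft_force'])
print(F[3],shift([*F[3],.0235]).round(4))
c=grab('scene'); cv2.imwrite('pics/s3.png',cv2.resize(c['img'][130:300,230:430],None,fx=3.5,fy=3.5,interpolation=cv2.INTER_CUBIC))
for z in (.2,.16,.136): print(shift([.472,.245,z]).round(4))
E
```

```text
[0.47588215 0.10739626 0.02350295] [-0.99184819  0.17832478  0.06503728]
[0.47601264 0.10739954] [-0.0001  0.      0.    ]
[ 0.0392  0.1317 -0.1768]
[ 0.0392  0.1317 -0.1368]
[ 0.0392  0.1318 -0.1128]
```

View pics/s3.png

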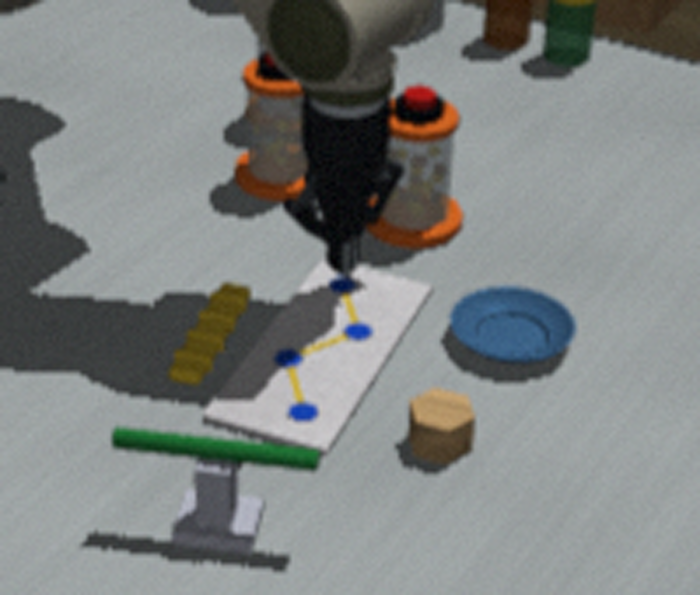

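The fingertips at about (343,268) are just above the last disc at (343,285), and nothing else has shifted. Next I'll raise straight up and go over the tower.

>>> arm_command([
  [[0, 0, -0.03, 0, 1], [0, 0, -0.08, 0, 1], [0, 0, -0.13, 0, 1], [0, 0, -0.165, 0, 1], [0.005, 0.017, -0.177, 0, 1], [0.014, 0.047, -0.177, 0, 1], [0.023, 0.077, -0.177, 0, 1], [0.032, 0.107, -0.177, 0, 1], [0.038, 0.127, -0.177, 0, 1], [0.039, 0.132, -0.177, 0, 1], [0.039, 0.132, -0.165, 0, 1], [0.039, 0.132, -0.16, 0, 1]],
])

```text
time_s: 9.88
position: [0.4718, 0.2446, 0.1818]
eef_rot: [-179.8, -0.1, 165.0]
ft_force: [0.0, 0.2, -0.2]
width: 0.0003
```

```bash
python3 - <<'E'
from h import *
s=state(); print(s['position'],s['ft_force'])
print(shift([.472,.245,.144]).round(4))
c=grab('scene'); cv2.imwrite('pics/s4.png',cv2.resize(c['img'][90:260,230:430],None,fx=3.5,fy=3.5,interpolation=cv2.INTER_CUBIC))
E
```

```text
[0.47182147 0.24457153 0.18179003] [ 0.00958477  0.17836058 -0.22169604]
[-0.0001  0.0006  0.0378]
```

View pics/s4.png

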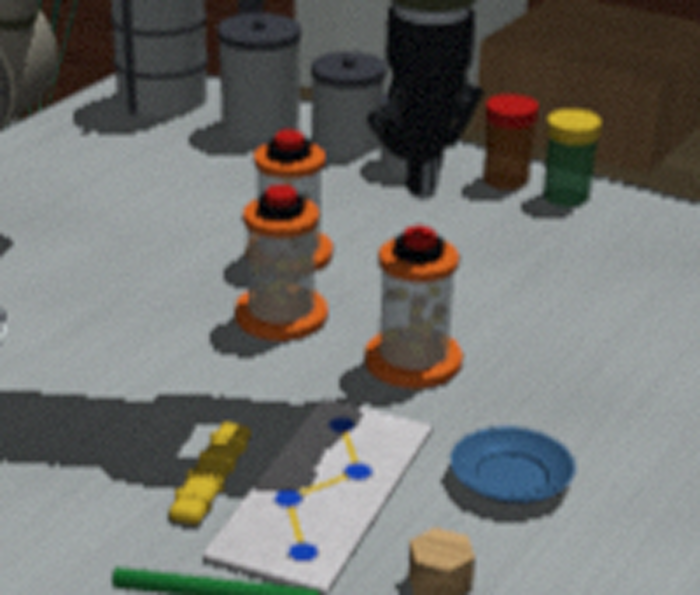

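The fingertips at (421,190) are directly above the red button at (420,238). I'll press slowly while watching the force.

>>> arm_command([
  [[0, 0, 0.01, 0, 1], [0, 0, 0.02, 0, 1], [0, 0, 0.028, 0, 1], [0, 0, 0.033, 0, 1], [0, 0, 0.036, 0, 1], [0, 0, 0.038, 0, 1], [0, 0, 0.04, 0, 1], [0, 0, 0.041, 0, 1]],
])

```text
time_s: 10.92
position: [0.4718, 0.2445, 0.1408]
eef_rot: [-179.9, -0.1, 165.0]
ft_force: [-0.8, -0.8, 3.1]
width: 0.0002
```

>>> arm_command([
  [[0, 0, 0.0005, 0, 1], [0, 0, 0.001, 0, 1], [0, 0, 0.0015, 0, 1], [0, 0, 0.0015, 0, 1]],
])

```text
time_s: 11.42
position: [0.4718, 0.2445, 0.1394]
eef_rot: [-179.9, -0.1, 165.0]
ft_force: [-2.3, -0.4, 3.7]
width: 0.0002
```

>>> arm_command([
  [[0, 0, 0.0005, 0, 1], [0, 0, 0.001, 0, 1], [0, 0, 0.0015, 0, 1], [0, 0, 0.0015, 0, 1], [0, 0, 0.0015, 0, 1]],
])

```text
time_s: 12.05
position: [0.4718, 0.2445, 0.1381]
eef_rot: [-179.9, -0.0, 165.0]
ft_force: [-2.2, -0.3, 5.4]
width: 0.0001
```

>>> arm_command([
  [[0, 0, 0.0004, 0, 1], [0, 0, 0.0008, 0, 1], [0, 0, 0.0008, 0, 1], [0, 0, 0.0008, 0, 1]],
])

```text
time_s: 12.55
position: [0.4719, 0.2445, 0.138]
eef_rot: [-179.9, -0.0, 165.0]
ft_force: [-2.9, -0.8, 10.4]
width: 0.0
```

The tips have stopped at z 0.138 and the force has jumped to 10 N, so the button has bottomed out. Now I'll release it.

>>> arm_command([
  [[0, 0, -0.003, 0, 1], [0, 0, -0.008, 0, 1], [0, 0, -0.02, 0, 1], [0, 0, -0.04, 0, 1], [0, 0, -0.065, 0, 1], [0, 0, -0.08, 0, 1], [0, 0, -0.08, 0, 1], [0, 0, -0.08, 0, 1]],
])

```text
time_s: 13.55
position: [0.4717, 0.2446, 0.2171]
eef_rot: [-179.8, -0.1, 165.0]
ft_force: [0.4, -0.7, -0.6]
width: -0.0
```

```bash
python3 - <<'E'
from h import *
s=state(); print(s['time_s'],s['position'],s['ft_force'])
o=pickle.load(open('scene.pkl','rb'))
c=grab('scene'); cv2.imwrite('pics/s5.png',cv2.resize(c['img'][90:260,230:430],None,fx=3.5,fy=3.5,interpolation=cv2.INTER_CUBIC))
for u,v in ((350,158),(349,160)): print(px2w(c,u,v).round(4),px2w(o,u,v).round(4))
E
```

```text
13.55 [0.47165085 0.24459299 0.21709693] [ 0.36062662 -0.72464375 -0.58124803]
[0.4789 0.2361 0.1434] [0.4786 0.2367 0.143 ]
[0.4774 0.233  0.137 ] [0.4807 0.2267 0.1407]
```

View pics/s5.png

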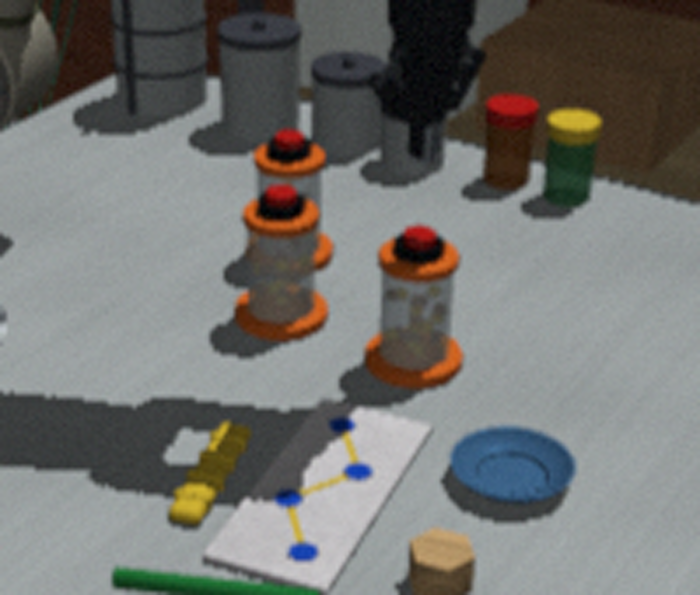

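The tower with its button at (420,238) looks just as it did before the press, and the button is up. The fingers are clear of it, and the saucer, block and stick haven't moved. I'll hand the job in.

```bash
python3 -c "
from h import *
print(workorder.close_job())"
```

```text
the job is handed in; nothing more can be done
None
```

The job is done and handed in at about 13.6 s of the 53 s allowed; the hand-in gives no verdict.

- **Trail:** I led the shut fingertips from the disc beside the perch along the zigzag to the disc beside the tower. The tips stayed about 15–17 mm above the board. At each disc the arm's measured position was within about 1 mm of where I had located that disc. The force readings stayed around 1.5 N or less, which is sensor noise level, so I saw no sign of touching the board.
- **Button:** I pressed it on the farthest of the three towers. The tips stopped 6 mm down and the force rose to about 10 N, so it was fully down. I then raised the fingers about 79 mm above that point.
- **Last checks:** In the last camera view the button was up, with its top measured at 143 mm both before the press and after. The tower, saucer, hexagon block and chew stick looked unmoved, and the robot was touching nothing. One depth reading near the button's edge differed by several millimetres before and after. I put that down to noise at the edge, because the pictures matched. No check failed.

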